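# Weigh the coffee-bean pail on the balance arm

### The arm

A 6-joint arm with a two-finger parallel gripper is mounted at the origin on the work surface. World frame = base frame: x ahead of the robot, y to its left, z up, the work surface at z = 0. Lengths are in m, angles in rad, forces in N, time in s.
With the tool pointing down it reaches from about 0.35 to 0.925 m from the base axis. Payload 6.4 kg.
Tool frame: the origin (TCP) lies on the centre line of the jaws, within the pads' length; the fingertips stand 14 mm ahead of it and the grasp point (between the pads) lies 5 mm behind it; y points along the fingers, x is the direction in which the jaws open and shut, and the axes are right-handed (so a half turn about y gives the same grasp; the last joint's range is limited). The gripper opens to 85 mm and grips with 20 to 120 N. Pads are 22 mm wide; open, the fingers measure 114 mm over their backs; the gripper's body (76 mm by 85 mm) begins 54 mm behind the grasp point. The pads swing forward as they close: fully open they stand 13 mm farther back than shut.
Start: joints at [1.064, 0.245, 1.558, -0, 1.339, -0.174], TCP at [0.212, 0.614, 0.245] pointing down, gripper open.
Joint ranges: [-3.13, 3.13], [-1.02, 2.26], [0.13, 2.54], [-0.95, 4.09], [0.21, 2.88], [-2.74, 2.74]. Speed limits (rad/s): [2.57, 2.57, 3.14, 3.14, 3.14, 3.14].

### API

Orientations are given as a 3x3 rotation matrix whose columns are the frame's x, y, z axes.
In Python, from workcell import ctrl, snapshot, camera_params, order gives the robot as it stands.
- The arm moves only by the shell command python3 -m creep 'ROWS' [FORCE]. ROWS is JSON, one flat list of numbers, 7 for each row, row after row: the shift along the tool's x, y, z in m, then the turn, a rotation vector about the tool's x, y, z in degrees, then the gripper's target within -1 to 1 (fully open at 1, half-way at 0, shut at -1). A call has 1 to 12 rows; each row is the pose to reach, as a shift and turn from the pose commanded when the call began, along the tool's axes at that moment; what a row does not reach only later rows make up. A row lasts 1/8 s, in which the tool goes at most 62.5 mm and 10.7 degrees, less where a joint would pass 70% of its speed; a pose out of reach is approached as far as the arm can. A call with a gripper value outside its range is refused whole. The fingers move at their own pace and stop on an object; FORCE is the grip in N (left out, the last holds). Time passes only in rows, so rows that repeat a pose let the fingers close. It gives the time, the measured TCP pose, the force and the opening at its end, in the units of the state.
- ctrl.state(): the state, without advancing time (a new reading comes with each control period).
- snapshot(name): name is "scene" or "top" or "wrist"; returns the picture (384x512x3 uint8, blue, green, red); there is no depth.
- camera_params(name): a dict with "intrinsics" (3x3 intrinsics, pixels), "R" (3x3) and "t" (3): a world point X has camera coordinates R X + t. Camera axes: x right, y down, z forward; pixel columns grow to the right and rows downward; lengths in m; the calibration is good to about 2 mm. A picture is of the moment at which its call begins: read the wrist's pose just before it. camera_params takes no time and is no camera call; for the wrist camera it gives the pose at the moment of the call.
- order.sign_off(): hands the job in, once; it reports no verdict.
The state is a dict: "time_s": time; "joints": joint angles; "qd": joint speeds; "tau": joint torques, N m; "tool_pos": TCP position; "ee_rot": TCP orientation; "contact_force": force on the tool from outside, world axes, zero at the start; "torque": the same for the moment, N m; "gripper_width": finger opening in m.
Only numpy, scipy, OpenCV 4.12 (cv2) and the standard library are available. Lean on these libraries where they do the work, as an engineer would, in place of code of your own. Each camera call takes 0.05 s, during which the arm holds its last target.

### The job

Weigh the lidded bean pail: lift it by the wooden grip of its bail and hang the bail in both hooks of the spring weighing arm. Keep hold of it and go down slowly with the sinking arm, and let go only once the arm has settled and bears the whole weight, so that it neither drops nor springs up; do not force the arm or run it onto its stop. Leave the pail hanging at rest and free of everything else, and leave the bowl, the cup and the glass where they stand.

Things in the scene. Friction and masses are not known exactly. Their poses are not given: they have to be found in the camera images.
- grip (a point): Centre of the wooden grip (18 mm thick, 40 mm long) on the pail's wire bail, 150 mm above the pail's underside; x along the grip, z up. The grip sits in the middle of a straight level wire, 7 mm thick and 132 mm long, bare on both sides of it; an upright at each end (outermost 78 mm from the middle) fixes the bail rigidly upright on the pail.
- pail_mid (a point): Middle of the pail, 49 mm above its underside: a plain metal drum 120 mm across, 97 mm high with its lid (the lid's knob reaches 104 mm), standing on the work surface at the start. It weighs 0.3 to 0.9 kg according to how full it is, which cannot be seen.
- seat (a point): Where the middle of the bail's wire lies when hung; x across the arm (along the hung wire), -y outward from the post, z up; it stays level. The unloaded seat is about 0.29 m above the work surface. A hook rod stands 40 mm to either side (x), open upward: flat bottom 24 mm long (y) with its top 3.5 mm below this point, sides sloping up 16 mm more to a mouth 46 mm wide between rod centres.
- yoke: Level end piece of the weighing arm with the two hooks, of 7 mm steel rod. Origin on the lower link pivot, 115 mm from the seat towards the post and 40 mm below it. The space between the hook rods is open for fingers; the cross rod joining them lies 95 mm from the seat towards the post.
- weigh_arm (a joint): Angle q of the arm's links (rad): 0 with the arm empty, grows as it sinks, lower stop 0.66. Two parallel links 220 mm long, raised 0.28 rad at q = 0: the seat sinks by 0.22*(sin 0.28 - sin(0.28-q)) m and moves outward by 0.22*(cos(0.28-q) - cos 0.28) m. Spring: about 14 mm per newton. Little damping: out of balance, it drops or springs up when let go. A careful hand moves it at about 25 mm/s.
- post_top (a point): Top of the post, on its upright swivel axis, 186 mm above the work surface, 357 mm from the unloaded seat. The arm's head (with a graduated sector) swivels here with some friction: about 2 N sideways at the seat moves it.
- bowl_mid (a point): Middle of a stoneware bowl of sachets, 112 mm across, 56 mm high (sachets to 80 mm). Leave it alone.
- cup_mid (a point): Middle of a white cup with a handle, 76 mm across, 62 mm high. Leave it alone.
- glass_mid (a point): Middle of a drinking glass, 68 mm across, 90 mm high. Leave it alone.
There are look-alikes about, which are no part of the job. There is more than one size of the part that bears grip; the job needs the smallest.

How it is judged:
By the outcome, as a careful person would: the job done as asked, in the order asked, and still so for the second after the job is handed in, with the robot touching nothing.
It also fails if it takes over 67 s, if anything falls off the work surface, if the arm or the gripper's body presses on something with over 40 N, if the wrist force passes 120 N, or if a joint passes its speed limit or range.

## Working session

There is one attempt and no reset: what is moved stays moved. The work goes in short steps, Python scripts to look and compute and a shell command to move; the robot and the scene stay as the last step left them, time stands still between calls to the robot, and variables do not carry over. Pictures are saved under pics/ and viewed, and the job is handed in when it is done.

```bash
ls; mkdir -p pics
python3 - <<'E'
from workcell import ctrl, snapshot, camera_params
import cv2, numpy as np
np.set_printoptions(precision=4,suppress=True)
s=ctrl.state(); print(s)
for n in ["scene","top","wrist"]:
    p=camera_params(n); print(n,p)
    cv2.imwrite(f"pics/{n}0.png",snapshot(n))
E
```

```text
pics
{'time_s': 0.0, 'joints': array([ 1.0639,  0.2458,  1.5591,  0.    ,  1.3387, -0.1741]), 'qd': array([ 0.0005,  0.0016,  0.0012, -0.0007,  0.0012,  0.001 ]), 'tau': array([  0.0018, -42.9491, -32.6137,  -0.    ,   0.0053,  -0.    ]), 'tool_pos': array([0.2121, 0.6139, 0.2442]), 'ee_rot': array([[ 0.3267, -0.001 , -0.9451],
       [ 0.9451, -0.0017,  0.3267],
       [-0.0019, -1.    ,  0.0004]]), 'contact_force': array([-0.3544, -0.4778, -0.4689]), 'torque': array([0.0508, 0.0122, 0.0057]), 'gripper_width': 0.08551222656595604}
scene {'intrinsics': array([[460.6727,   0.    , 252.9602],
       [  0.    , 460.6727, 195.4038],
       [  0.    ,   0.    ,   1.    ]]), 'R': array([[ 0.8092,  0.5874,  0.0109],
       [ 0.4781, -0.6477, -0.5932],
       [-0.3414,  0.4852, -0.805 ]]), 't': array([-0.4431, -0.1439,  1.7509])}
top {'intrinsics': array([[480.4778,   0.    , 258.1335],
       [  0.    , 480.4778, 195.8304],
       [  0.    ,   0.    ,   1.    ]]), 'R': array([[ 0.0248, -0.9997, -0.0053],
       [-0.9978, -0.0244, -0.0609],
       [ 0.0608,  0.0068, -0.9981]]), 't': array([-0.0071,  0.5377,  1.7403])}
wrist {'intrinsics': array([[346.1144,   0.    , 260.8379],
       [  0.    , 346.1144, 192.4944],
       [  0.    ,   0.    ,   1.    ]]), 'R': array([[ 0.3258,  0.9454, -0.0022],
       [ 0.9018, -0.3101,  0.3011],
       [ 0.2839, -0.1001, -0.9536]]), 't': array([-0.65  , -0.0387,  0.3803])}
```

View pics/scene0.png

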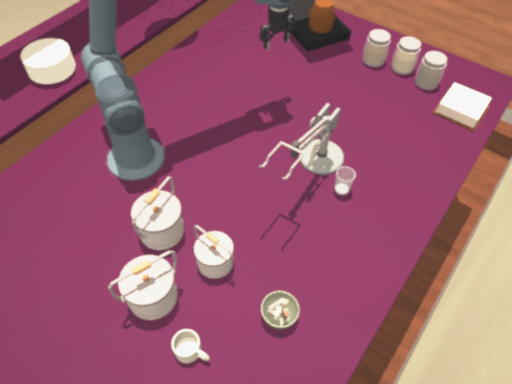

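View pics/top0.png

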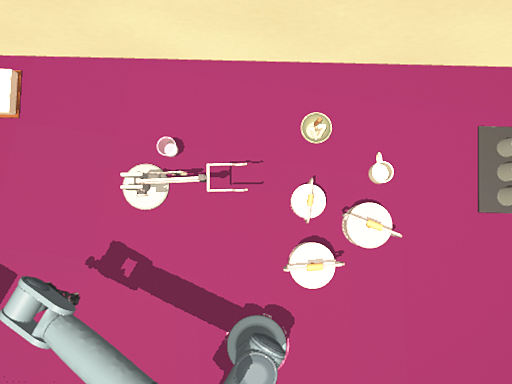

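View pics/wrist0.png

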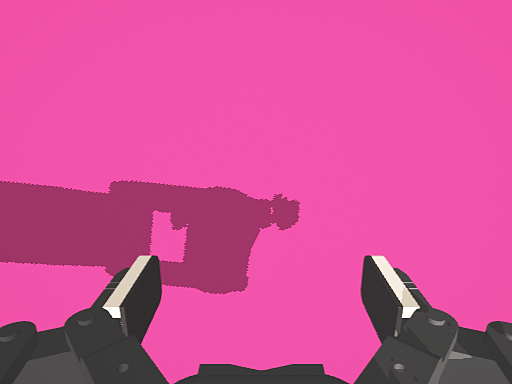

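The smallest pail is at top (309,201) and scene (214,254). Two larger pails stand at top (369,225) and (312,265). The weighing arm's post is at top (146,187), with hooks at about (245,164) and (245,190). I'll zoom in on these.

Run:
```python
import cv2
a=cv2.imread("pics/top0.png"); 
cv2.imwrite("pics/topz1.png",cv2.resize(a[120:240,110:270],None,fx=5,fy=5,interpolation=cv2.INTER_CUBIC))
cv2.imwrite("pics/topz2.png",cv2.resize(a[165:235,270:350],None,fx=8,fy=8,interpolation=cv2.INTER_CUBIC))
a=cv2.imread("pics/scene0.png"); 
cv2.imwrite("pics/scz1.png",cv2.resize(a[95:205,250:370],None,fx=5,fy=5,interpolation=cv2.INTER_CUBIC))
cv2.imwrite("pics/scz2.png",cv2.resize(a[215:285,180:250],None,fx=8,fy=8,interpolation=cv2.INTER_CUBIC))
```

```text
(no output)
```

View pics/topz1.png

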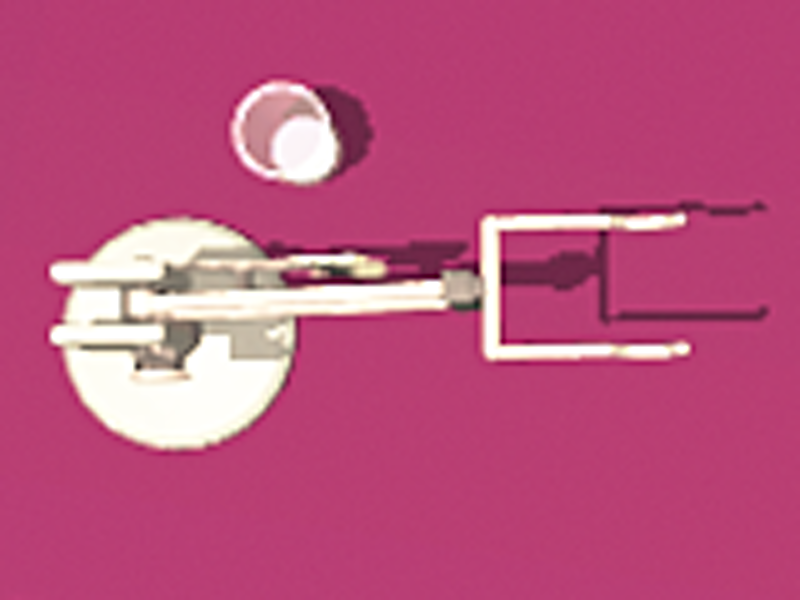

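View pics/topz2.png

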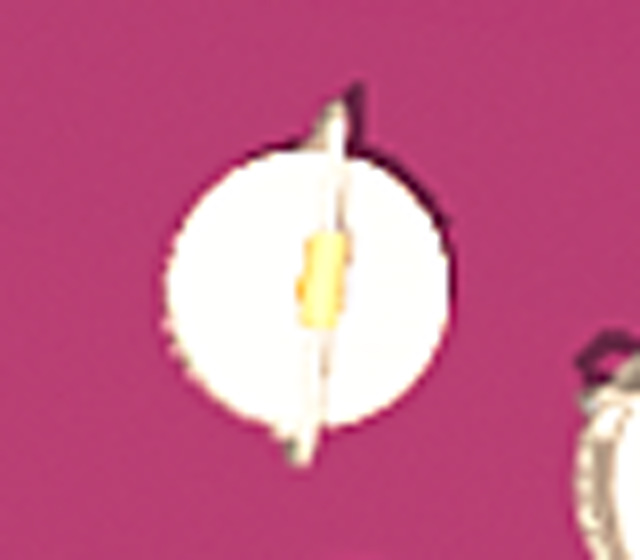

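View pics/scz1.png

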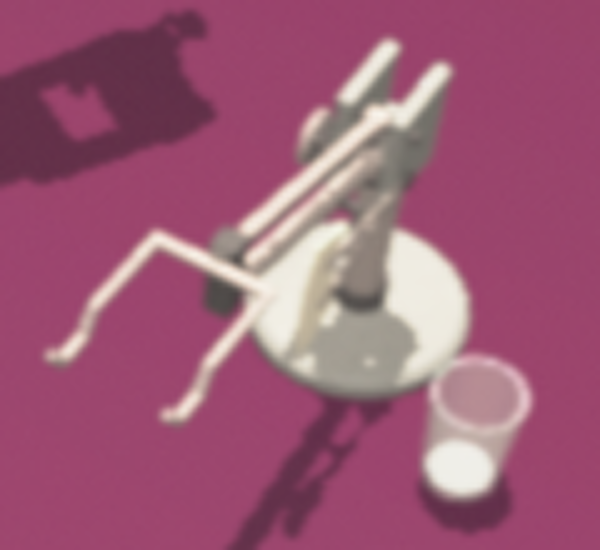

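View pics/scz2.png

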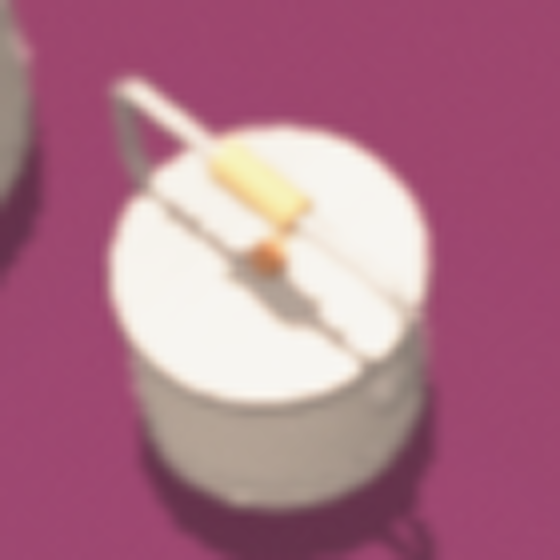

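```bash
cat > h.py <<'E'
import numpy as np, cv2
from workcell import camera_params, ctrl, snapshot
np.set_printoptions(precision=4,suppress=True)
def P(c): 
    p=camera_params(c) if isinstance(c,str) else c
    return p["intrinsics"]@np.c_[p["R"],p["t"]]
def tri(ca,a,cb,b):
    X=cv2.triangulatePoints(P(ca),P(cb),np.float64(a).reshape(2,1),np.float64(b).reshape(2,1)); X=(X[:3]/X[3]).ravel()
    r=[np.linalg.norm(proj(c,X)-u) for c,u in((ca,a),(cb,b))]
    return X,np.array(r)
def proj(c,X):
    q=P(c)@np.append(X,1); return q[:2]/q[2]
def ray(c,u,z):
    p=camera_params(c) if isinstance(c,str) else c
    d=p["R"].T@np.linalg.inv(p["intrinsics"])@np.append(u,1); o=-p["R"].T@p["t"]
    return o+d*(z-o[2])/d[2]
def uz(p,f,o): return (np.array(p)+.5)/f-.5+np.array(o)
E
python3 - <<'E'
from h import *
T=lambda p:uz(p,5,(110,120)); S=lambda p:uz(p,5,(250,95))
T2=lambda p:uz(p,8,(270,165)); S2=lambda p:uz(p,8,(180,215))
for n,t,s in [("cornNear",(492,352),(157,238)),("cornFar",(490,220),(268,293)),("tipNear",(685,349),(50,355)),("tipFar",(683,218),(172,415))]:
    print(n,*tri("top",T(t),"scene",S(s)))
for n,t,s in [("grip",(325,280),(258,187)),("wireFar",(337,103),(418,312)),("wireNear",(302,460),(125,85))]:
    print(n,*tri("top",T2(t),"scene",S2(s)))
for n,u in [("post",(146,187)),]: print(n,ray("top",u,0),ray("top",T((165,285)),.2))
print("pail",ray("top",T2((308,290)),.097))
for n,u,z in [("bowl",(316,128),.056),("cup",(381,173),.062),("glass",T((282,130)),.09),("pail2",(369,225),.13),("pail3",(312,265),.13)]:print(n,ray("top",u,z))
E
```

```text
cornNear [0.5349 0.1593 0.2898] [0.1559 0.171 ]
cornFar [0.6155 0.162  0.291 ] [0.6637 0.7449]
tipNear [0.5393 0.0399 0.2957] [0.1531 0.1752]
tipFar [0.6211 0.0439 0.2962] [0.1783 0.2085]
grip [ 0.5204 -0.1713  0.1511] [0.3364 0.4148]
wireFar [ 0.5968 -0.1753  0.1433] [0.0796 0.1006]
wireNear [ 0.4456 -0.163   0.1413] [0.1107 0.1331]
post [0.5613 0.4217 0.    ] [0.5805 0.3859 0.2   ]
pail [ 0.5197 -0.1688  0.097 ]
bowl [ 0.7851 -0.1965  0.056 ]
cup [ 0.6272 -0.4302  0.062 ]
glass [0.7028 0.335  0.09  ]
pail2 [ 0.4406 -0.3742  0.13  ]
pail3 [ 0.3006 -0.1829  0.13  ]
```

Checks: grip height is 0.151 (stated 0.150). The seat works out at about (0.579, 0.066, 0.287). The post is 357 mm further along the arm, at (0.564, 0.422), which matches the base seen. I'll go up and across towards the pail.

```bash
python3 -m creep '[-0.013,-0.02,-0.011,0,-1.2,0,1, -0.032,-0.05,-0.027,0,-2.4,0,1, -0.058,-0.085,-0.049,0,-3.6,0,1, -0.090,-0.12,-0.077,0,-4.8,0,1, -0.128,-0.145,-0.110,0,-6,0,1, -0.166,-0.155,-0.142,0,-7.2,0,1, -0.205,-0.155,-0.175,0,-8.4,0,1, -0.243,-0.155,-0.208,0,-9.6,0,1, -0.282,-0.155,-0.241,0,-11,0,1, -0.320,-0.155,-0.274,0,-12,0,1, -0.359,-0.155,-0.307,0,-13.5,0,1, -0.397,-0.155,-0.340,0,-14.5,0,1]'
python3 - <<'E'
from h import *
s=ctrl.state();R=s["ee_rot"];print(R,s["joints"])
print(R.T@(np.array([.5205,-.170,.146])-s["tool_pos"]))
E
```

```text
time_s: 1.65
tool_pos: [0.4041, 0.1265, 0.4002]
ee_rot: [[0.079, 0.0, -0.997], [0.997, 0.0, 0.079], [0.0, -1.0, -0.0]]
contact_force: [1.1, 0.3, 0.7]
gripper_width: 0.0855
[[ 0.0791  0.0003 -0.9969]
 [ 0.9969  0.      0.0791]
 [ 0.0001 -1.     -0.0003]] [ 0.0341 -0.4017  1.8908  0.      1.6523 -1.4576]
[-0.2863  0.2542 -0.1394]
```

```bash
python3 -m creep '[-0.02,0,-0.01,0,0,0,1, -0.055,0,-0.027,0,0,0,1, -0.1,0,-0.049,0,0,0,1, -0.145,0,-0.071,0,0,0,1, -0.19,0,-0.093,0,0,0,1, -0.23,0.02,-0.112,0,0,0,1, -0.26,0.05,-0.126,0,0,0,1, -0.28,0.08,-0.136,0,0,0,1, -0.286,0.105,-0.139,0,0,0,1, -0.286,0.11,-0.139,0,0,0,1, -0.286,0.11,-0.139,0,0,0,1]'
python3 - <<'E'
from h import *
s=ctrl.state();R=s["ee_rot"];p=camera_params("wrist");im=snapshot("wrist");cv2.imwrite("pics/w1.png",im)
import pickle;pickle.dump(p,open("w1.pkl","wb"))
print(s["tool_pos"],s["contact_force"],R.T@(np.array([.5205,-.170,.146])-s["tool_pos"]))
print(proj(p,np.array([.5205,-.170,.151])))
E
```

```text
time_s: 3.02
tool_pos: [0.5198, -0.1679, 0.2907]
ee_rot: [[0.079, 0.0, -0.997], [0.997, -0.0, 0.079], [0.0, -1.0, -0.0]]
contact_force: [-0.2, -0.3, 1.0]
gripper_width: 0.0853
[ 0.5198 -0.1679  0.2907] [-0.1878 -0.2847  1.0165] [-0.0021  0.1447 -0.0009]
[256.7718 185.3798]
```

View pics/w1.png

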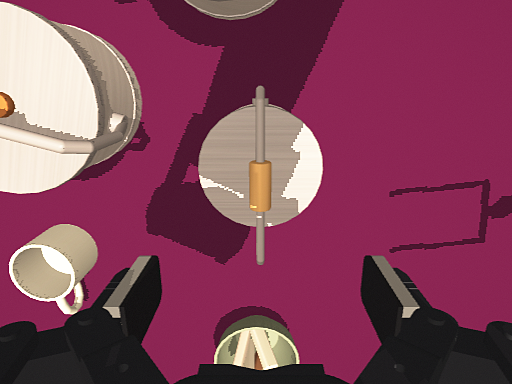

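The wrist view shows the grip at (260,186), against a predicted (257,185), so y ≈ -0.1675 and the jaws are aligned with the wire. I'll descend and close.

```bash
python3 -m creep '[0,0.015,-0.001,0,0,0,1, 0,0.04,-0.001,0,0,0,1, 0,0.07,-0.001,0,0,0,1, 0,0.1,-0.001,0,0,0,1, 0,0.125,-0.001,0,0,0,1, 0,0.14,-0.001,0,0,0,1, 0,0.1445,-0.001,0,0,0,1, 0,0.1445,-0.001,0,0,0,1, 0,0.1445,-0.001,0,0,0,1]'
python3 - <<'E'
from h import *
f=[]
for i in range(3):
    im=snapshot("wrist"); f.append(ctrl.state()["contact_force"])
print(np.array(f)); cv2.imwrite("pics/w2.png",im)
E
```

```text
time_s: 4.2
tool_pos: [0.5214, -0.1686, 0.1469]
ee_rot: [[0.08, 0.002, -0.997], [0.997, -0.001, 0.08], [-0.001, -1.0, -0.002]]
contact_force: [0.1, -0.1, 0.3]
gripper_width: 0.0854
[[-0.3139 -0.1613  0.2482]
 [-0.5329  0.0339  0.3254]
 [-0.9443  0.6039 -0.5961]]
```

View pics/w2.png

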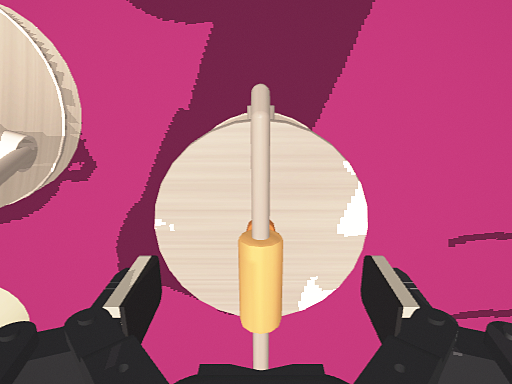

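The grip is centred between the jaws at (260,285). Closing.

```bash
python3 -m creep '[0,0,0,0,0,0,-1, 0,0,0,0,0,0,-1, 0,0,0,0,0,0,-1, 0,0,0,0,0,0,-1, 0,0,0,0,0,0,-1, 0,0,0,0,0,0,-1, 0,0,0,0,0,0,-1, 0,0,0,0,0,0,-1]' 50
```

```text
time_s: 5.35
tool_pos: [0.5208, -0.1684, 0.1459]
ee_rot: [[0.08, 0.0, -0.997], [0.997, -0.0, 0.08], [-0.0, -1.0, -0.0]]
contact_force: [-0.2, -2.3, 0.9]
gripper_width: 0.0164
```

```bash
python3 -m creep '[0,-0.004,0,0,0,0,-1, 0,-0.012,0,0,0,0,-1, 0,-0.025,0,0,0,0,-1, 0,-0.042,0,0,0,0,-1, 0,-0.062,0,0,0,0,-1, 0,-0.084,0,0,0,0,-1, 0,-0.106,0,0,0,0,-1, 0,-0.128,0,0,0,0,-1, 0,-0.147,0,0,0,0,-1, 0,-0.161,0,0,0,0,-1, 0,-0.168,0,0,0,0,-1, 0,-0.17,0,0,0,0,-1]'
python3 - <<'E'
from h import *
f=[]
for i in range(4):
    im=snapshot(["wrist","scene","top","top"][i]); f.append(ctrl.state()["contact_force"]); cv2.imwrite(f"pics/l{i}.png",im)
s=ctrl.state();print(np.array(f),s["tool_pos"],s["torque"],s["gripper_width"])
sc=cv2.imread("pics/l1.png")[180:300,140:300];tp=cv2.imread("pics/l2.png")[140:240,230:363]
cv2.imwrite("pics/lz.png",np.hstack([cv2.resize(sc,(640,480)),cv2.resize(tp,(640,480))])[:, :][:,:] if 0 else cv2.resize(np.hstack([cv2.resize(sc,(640,480)),cv2.resize(tp,(640,480))]),(800,300)))
E
```

```text
time_s: 6.85
tool_pos: [0.5207, -0.1682, 0.3158]
ee_rot: [[0.08, -0.0, -0.997], [0.997, 0.0, 0.08], [0.0, -1.0, 0.0]]
contact_force: [-0.2, 0.0, -4.3]
gripper_width: 0.0164
[[-0.1164 -1.0639 -4.6441]
 [-0.662   0.1582 -5.1985]
 [ 0.5345 -0.6115 -4.9967]
 [-0.0158  0.5308 -4.8604]] [ 0.5205 -0.168   0.3149] [ 0.0397 -0.0524  0.0344] 0.016490731220788625
```

View pics/lz.png

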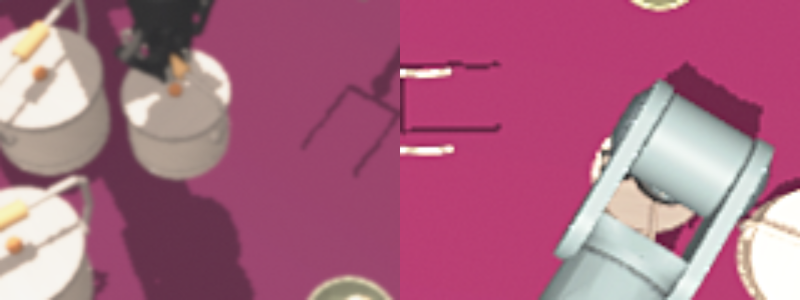

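View pics/l0.png

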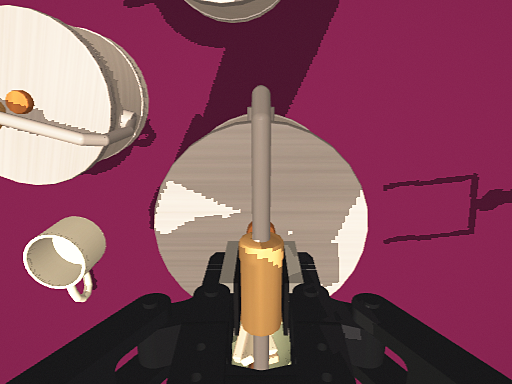

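Weight is about 5 N (~0.5 kg), so I expect a sink of about 70 mm. The pail hangs upright, with the grip at (262,285) between the pads. Next I'll move to a standoff in front of the hooks, turning 7°.

```bash
python3 -m creep '[0.003,0,-0.002,0,-0.5,0,-1, 0.01,0,-0.005,0,-1,0,-1, 0.021,0,-0.010,0,-2,0,-1, 0.035,0,-0.017,0,-3,0,-1, 0.05,0,-0.025,0,-4,0,-1, 0.065,0,-0.032,0,-5,0,-1, 0.078,0,-0.039,0,-6,0,-1, 0.09,0,-0.045,0,-6.5,0,-1, 0.098,0,-0.0485,0,-7,0,-1, 0.102,0,-0.0505,0,-7,0,-1, 0.102,0,-0.0505,0,-7,0,-1]'
python3 - <<'E'
from h import *
import pickle
f=[];s=ctrl.state();p=camera_params("wrist")
for i,n in enumerate(["wrist","scene","top"]):
    im=snapshot(n); f.append(ctrl.state()["contact_force"]); cv2.imwrite(f"pics/m{i}.png",im)
pickle.dump(p,open("m.pkl","wb"))
print(np.array(f),s["tool_pos"],s["ee_rot"])
a=cv2.imread("pics/m1.png")
cv2.imwrite("pics/mz1.png",cv2.resize(a[95:245,210:370],None,fx=5,fy=5,interpolation=cv2.INTER_CUBIC)[:600])
a=cv2.imread("pics/m2.png")
cv2.imwrite("pics/mz2.png",cv2.resize(a[120:240,170:330],None,fx=5,fy=5,interpolation=cv2.INTER_CUBIC))
E
```

```text
time_s: 8.43
tool_pos: [0.5793, -0.0705, 0.3158]
ee_rot: [[-0.043, -0.0, -0.999], [0.999, -0.0, -0.043], [-0.0, -1.0, 0.0]]
contact_force: [-0.8, -0.4, -4.7]
gripper_width: 0.0167
[[ 0.7792  0.0144 -4.7083]
 [-0.1431 -0.3855 -4.2823]
 [ 0.5186 -0.4675 -5.285 ]] [ 0.5793 -0.0705  0.3158] [[-0.0425 -0.0002 -0.9991]
 [ 0.9991 -0.0002 -0.0425]
 [-0.0002 -1.      0.0002]]
```

View pics/m0.png

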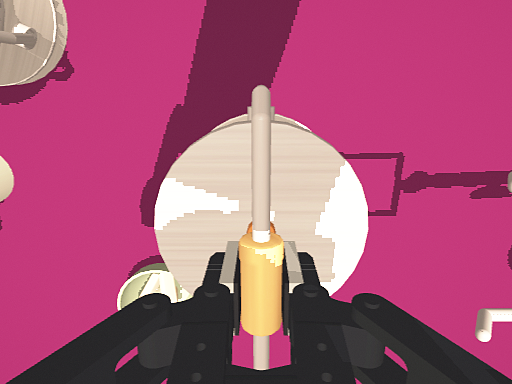

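View pics/mz1.png

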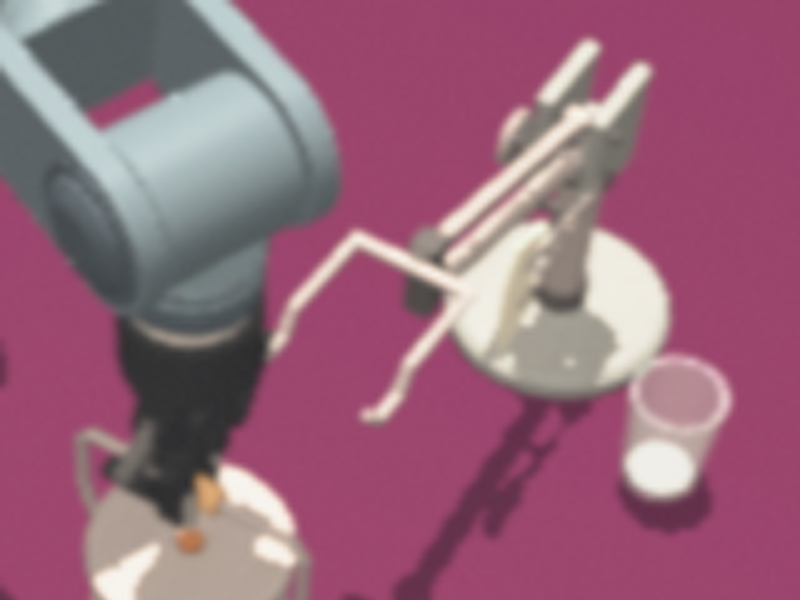

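View pics/mz2.png

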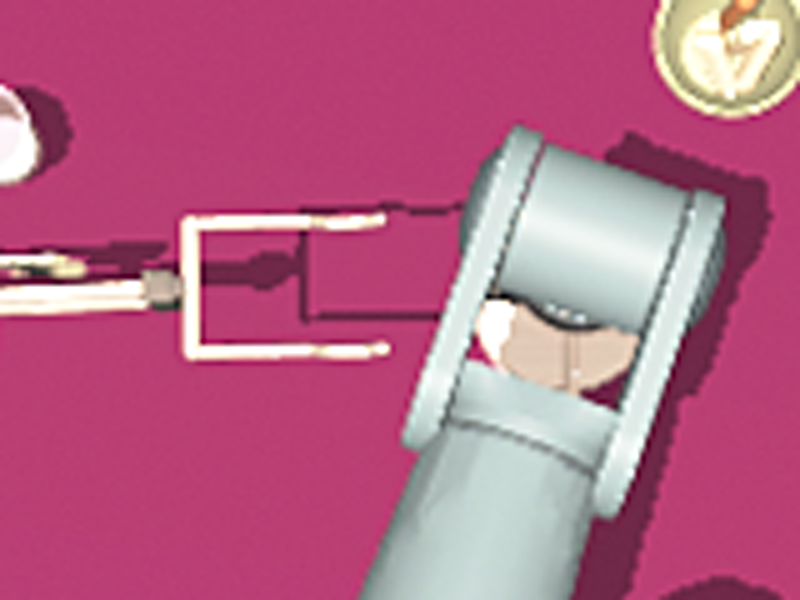

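```bash
python3 - <<'E'
from h import *
import pickle
p=pickle.load(open("m.pkl","rb"))
print("pred tipFar",proj(p,np.array([.6211,.0439,.2962])),"tipNear",proj(p,np.array([.5393,.0399,.2957])))
Tt=uz((683,218),5,(110,120))
print(tri("top",Tt,p,(484,333)),tri("scene",uz((172,415),5,(250,95)),p,(484,333)))
g=proj(p,np.array([.5793,-.0705,.3205]));print("grip pred",g)
E
python3 - <<'E'
import cv2
a=cv2.imread("pics/m0.png")
cv2.imwrite("pics/m0z.png",cv2.resize(a[290:350,450:512],None,fx=8,fy=8,interpolation=cv2.INTER_CUBIC))
E
```

```text
pred tipFar [476.2535 336.0113] tipNear [508.9786 183.1957]
(array([0.6193, 0.0443, 0.2987]), array([0.4178, 4.8381])) (array([0.6203, 0.0472, 0.2942]), array([0.4343, 3.4759]))
grip pred [257.7362 282.6202]
```

View pics/m0z.png

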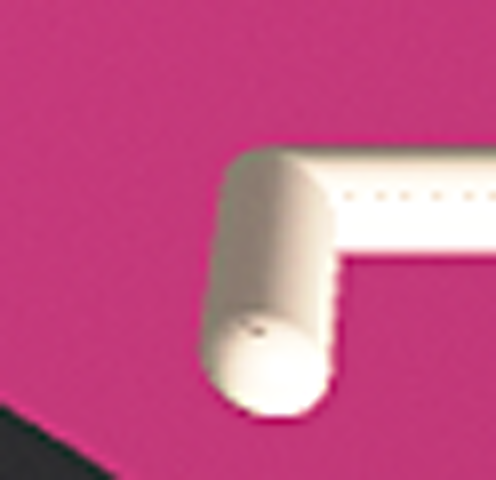

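The far tip is at (483,336) and the near tip shows at the right edge, around (510,182). Both agree with the triangulation to about 3 mm once the camera bias seen on the grip is removed. I'll thread the bail over the hooks at about 28 mm above the seat.

```bash
python3 -m creep '[0.002,0.002,0,0,0,0,-1, 0.008,0.004,0,0,0,0,-1, 0.018,0.005,-0.001,0,0,0,-1, 0.031,0.005,-0.001,0,0,0,-1, 0.046,0.005,-0.002,0,0,0,-1, 0.062,0.005,-0.002,0,0,0,-1, 0.078,0.005,-0.003,0,0,0,-1, 0.094,0.005,-0.004,0,0,0,-1, 0.109,0.005,-0.005,0,0,0,-1, 0.122,0.005,-0.005,0,0,0,-1, 0.131,0.005,-0.0055,0,0,0,-1, 0.136,0.005,-0.0055,0,0,0,-1]'
python3 -m creep '[0.0015,0,0,0,0,0,-1,0.0015,0,0,0,0,0,-1,0.0015,0,0,0,0,0,-1]'
python3 - <<'E'
from h import *
import pickle
f=[];s=ctrl.state();p=camera_params("wrist")
for i,n in enumerate(["wrist","scene","top"]):
    im=snapshot(n); f.append(ctrl.state()["contact_force"]); cv2.imwrite(f"pics/n{i}.png",im)
pickle.dump(p,open("n.pkl","wb"))
print(np.array(f),s["tool_pos"])
a=cv2.imread("pics/n1.png")
cv2.imwrite("pics/nz1.png",cv2.resize(a[95:245,210:370],None,fx=5,fy=5,interpolation=cv2.INTER_CUBIC)[:600])
E
```

```text
time_s: 10.07
tool_pos: [0.579, 0.0661, 0.3108]
ee_rot: [[-0.043, -0.0, -0.999], [0.999, -0.0, -0.043], [-0.0, -1.0, 0.0]]
contact_force: [-0.6, -1.0, -5.1]
gripper_width: 0.0162
time_s: 10.45
tool_pos: [0.5789, 0.0667, 0.3108]
ee_rot: [[-0.042, 0.0, -0.999], [0.999, -0.0, -0.042], [-0.0, -1.0, -0.0]]
contact_force: [-0.4, -0.2, -3.8]
gripper_width: 0.0159
[[-0.9038  0.1466 -4.9953]
 [ 0.314  -0.2289 -4.2264]
 [ 0.2309  0.0646 -4.6093]] [0.5789 0.0667 0.3108]
```

View pics/n0.png

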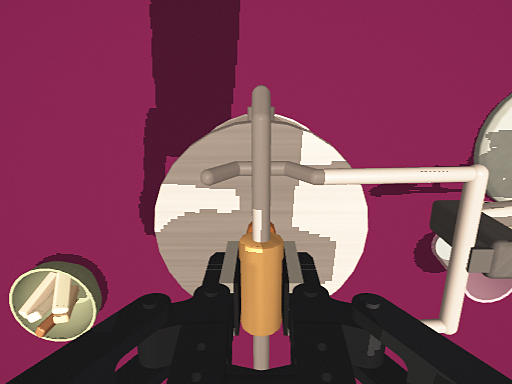

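View pics/nz1.png

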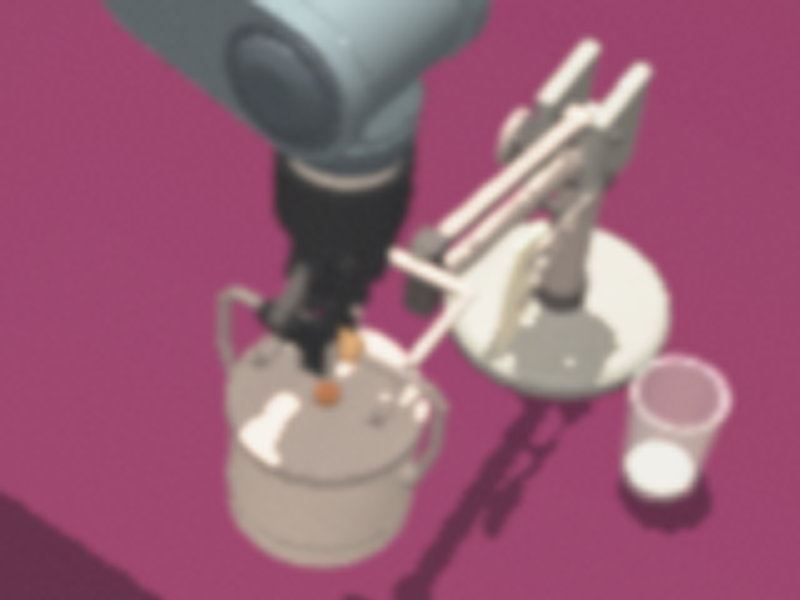

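The near hook's flat spans (240–283,169) and the wire sits at u=261, so it is centred and square. I'll lower to contact.

```bash
python3 -m creep '[0,0.002,0,0,0,0,-1,0,0.005,0,0,0,0,-1,0,0.008,0,0,0,0,-1,0,0.011,0,0,0,0,-1,0,0.014,0,0,0,0,-1,0,0.017,0,0,0,0,-1,0,0.0195,0,0,0,0,-1,0,0.0215,0,0,0,0,-1,0,0.0235,0,0,0,0,-1,0,0.0255,0,0,0,0,-1,0,0.027,0,0,0,0,-1,0,0.028,0,0,0,0,-1]'
python3 - <<'E'
from h import *
f=[];s=ctrl.state()
for i,n in enumerate(["wrist","scene","wrist"]):
    im=snapshot(n); f.append(ctrl.state()["contact_force"]); cv2.imwrite(f"pics/o{i}.png",im)
print(np.array(f),s["tool_pos"])
E
```

```text
time_s: 12.1
tool_pos: [0.5789, 0.0671, 0.2827]
ee_rot: [[-0.042, -0.0, -0.999], [0.999, -0.0, -0.042], [-0.0, -1.0, 0.0]]
contact_force: [0.2, 1.3, -4.9]
gripper_width: 0.0164
[[ 0.6264 -0.0619 -5.3091]
 [ 0.3288  0.4673 -4.6133]
 [ 0.2995 -0.2633 -4.7366]] [0.5789 0.0671 0.2827]
```

View pics/o0.png

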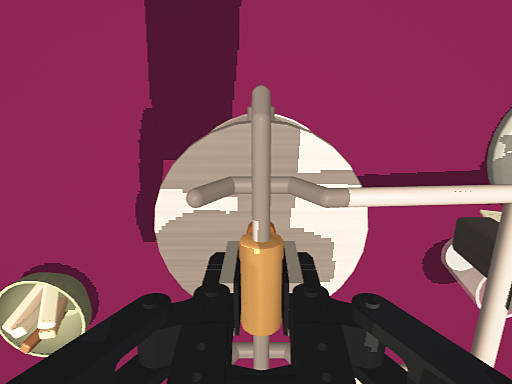

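```bash
python3 -m creep '[0,0.002,0,0,0,0,-1, 0,0.0045,0,0,0,0,-1, -0.001,0.007,0,0,0,0,-1, -0.0015,0.0095,0,0,0,0,-1, -0.002,0.012,0,0,0,0,-1, -0.003,0.0145,0,0,0,0,-1, -0.0035,0.017,0,0,0,0,-1, -0.004,0.0195,0,0,0,0,-1, -0.0045,0.022,0,0,0,0,-1, -0.005,0.0245,0,0,0,0,-1, -0.0055,0.0265,0,0,0,0,-1, -0.0055,0.028,0,0,0,0,-1]'
python3 - <<'E'
from h import *
f=[];s=ctrl.state()
for i,n in enumerate(["wrist","scene","wrist"]):
    im=snapshot(n); f.append(ctrl.state()["contact_force"]); cv2.imwrite(f"pics/p{i}.png",im)
print(np.array(f),s["tool_pos"],s["torque"])
E
```

```text
time_s: 13.75
tool_pos: [0.5792, 0.0615, 0.2548]
ee_rot: [[-0.042, 0.0, -0.999], [0.999, -0.0, -0.042], [-0.0, -1.0, -0.0]]
contact_force: [-0.6, -0.7, -3.9]
gripper_width: 0.0163
[[ 0.3804 -0.625  -3.7496]
 [-0.1248  0.4161 -2.3251]
 [ 0.9848  0.3061 -2.5299]] [0.5792 0.0615 0.2548] [-0.0182  0.0061 -0.0075]
```

View pics/p0.png

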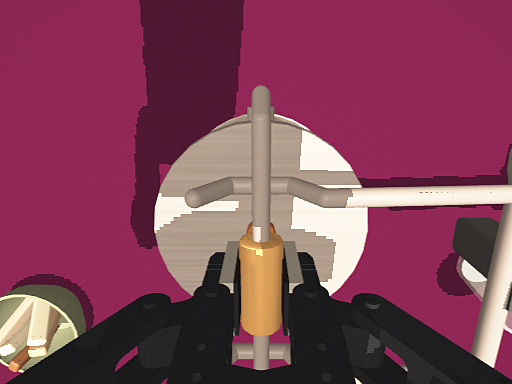

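The hooks are travelling with the wire, and the load on the robot has dropped to about 3 N. Continuing down.

```bash
python3 -m creep '[0,0.002,0,0,0,0,-1, -0.0005,0.0045,0,0,0,0,-1, -0.001,0.007,0,0,0,0,-1, -0.001,0.0095,0,0,0,0,-1, -0.0015,0.012,0,0,0,0,-1, -0.0015,0.0145,0,0,0,0,-1, -0.002,0.017,0,0,0,0,-1, -0.002,0.0195,0,0,0,0,-1, -0.002,0.022,0,0,0,0,-1, -0.0025,0.0245,0,0,0,0,-1, -0.0025,0.0265,0,0,0,0,-1, -0.0025,0.028,0,0,0,0,-1]'
python3 - <<'E'
from h import *
f=[];s=ctrl.state()
for i,n in enumerate(["wrist","scene","wrist","wrist","wrist","wrist"]):
    im=snapshot(n); f.append(ctrl.state()["contact_force"]); cv2.imwrite(f"pics/q{i}.png",im)
print(np.array(f),np.mean(f,0),s["tool_pos"],s["torque"])
E
```

```text
time_s: 15.4
tool_pos: [0.5793, 0.0591, 0.2267]
ee_rot: [[-0.043, 0.0, -0.999], [0.999, -0.0, -0.043], [-0.0, -1.0, -0.0]]
contact_force: [0.2, -0.8, -1.5]
gripper_width: 0.0164
[[ 0.9393 -0.9435 -0.3353]
 [ 0.721  -1.6848 -1.8875]
 [-0.3128 -1.2457 -0.8614]
 [ 0.0088 -0.2411 -0.6066]
 [ 0.4124 -0.8147 -1.3413]
 [ 0.1653 -1.9012 -1.1873]] [ 0.3223 -1.1385 -1.0366] [0.5793 0.0591 0.2267] [-0.2059 -0.0085 -0.0123]
```

```bash
python3 -m creep '[-0.0005,0.001,0,0,0,0,-1, -0.001,0.003,0,0,0,0,-1, -0.001,0.005,0,0,0,0,-1, -0.001,0.007,0,0,0,0,-1, -0.001,0.009,0,0,0,0,-1, -0.001,0.010,0,0,0,0,-1, -0.001,0.010,0,0,0,0,-1, -0.001,0.010,0,0,0,0,-1]'
python3 - <<'E'
from h import *
f=[];t=[]
for i in range(24):
    im=snapshot("wrist"); s=ctrl.state();f.append(s["contact_force"]);t.append(s["torque"])
cv2.imwrite("pics/r0.png",im);cv2.imwrite("pics/r1.png",snapshot("scene"))
print(np.mean(f,0),np.std(f,0)/4.9,np.mean(t,0),s["tool_pos"],s["time_s"])
E
```

```text
time_s: 16.7
tool_pos: [0.5793, 0.0581, 0.2169]
ee_rot: [[-0.042, 0.0, -0.999], [0.999, 0.0, -0.042], [0.0, -1.0, -0.0]]
contact_force: [-0.5, 3.0, 0.1]
gripper_width: 0.0165
[-0.1335  2.878  -0.3764] [0.0986 0.0895 0.1146] [0.4735 0.0319 0.0024] [0.5793 0.0581 0.2168] 17.9
```

View pics/r0.png

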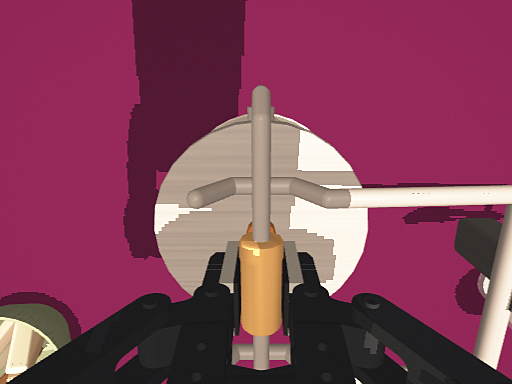

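```bash
python3 -m creep '[0.0004,0.001,0,0,0,0,-1, 0.0008,0.002,0,0,0,0,-1, 0.0008,0.003,0,0,0,0,-1, 0.0008,0.004,0,0,0,0,-1, 0.0008,0.004,0,0,0,0,-1, 0.0008,0.004,0,0,0,0,-1]'
python3 - <<'E'
from h import *
f=[];t=[]
for i in range(30):
    im=snapshot("wrist"); s=ctrl.state();f.append(s["contact_force"]);t.append(s["torque"])
print(np.mean(f,0),np.std(f,0)/5.5,np.mean(t,0),s["tool_pos"],s["time_s"])
E
```

```text
time_s: 18.7
tool_pos: [0.5793, 0.0586, 0.2128]
ee_rot: [[-0.042, 0.0, -0.999], [0.999, -0.001, -0.042], [-0.001, -1.0, -0.0]]
contact_force: [0.1, -2.1, 0.0]
gripper_width: 0.0165
[-0.0667 -2.8042 -0.1741] [0.0913 0.1082 0.1024] [-0.4504  0.     -0.0007] [0.5792 0.0589 0.2128] 20.2
```

```bash
python3 -m creep '[-0.0002,0.001,0,0,0,0,-1, -0.0004,0.002,0,0,0,0,-1, -0.0004,0.0025,0,0,0,0,-1, -0.0004,0.0025,0,0,0,0,-1, -0.0004,0.0025,0,0,0,0,-1]'
python3 - <<'E'
from h import *
f=[];t=[]
for i in range(40):
    im=snapshot("wrist"); s=ctrl.state();f.append(s["contact_force"]);t.append(s["torque"])
cv2.imwrite("pics/s0.png",im);cv2.imwrite("pics/s1.png",snapshot("scene"))
print(np.mean(f,0),np.std(f,0)/6.3,np.mean(t,0),s["tool_pos"],s["time_s"])
E
```

```text
time_s: 20.82
tool_pos: [0.5792, 0.0588, 0.2103]
ee_rot: [[-0.043, -0.0, -0.999], [0.999, 0.001, -0.043], [0.001, -1.0, 0.0]]
contact_force: [-0.2, 0.7, -0.1]
gripper_width: 0.0165
[0.0579 2.4677 0.1688] [0.0547 0.1537 0.097 ] [ 0.3907 -0.0061  0.0083] [0.5793 0.0585 0.2103] 22.825
```

View pics/s1.png

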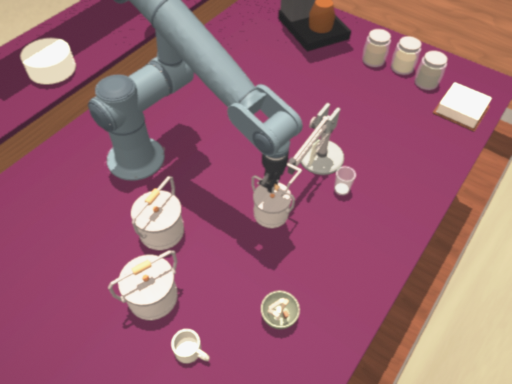

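```bash
python3 -m creep '[0.0002,-0.0005,0,0,0,0,-1, 0.0002,-0.0010,0,0,0,0,-1, 0.0002,-0.0010,0,0,0,0,-1, 0.0002,-0.0010,0,0,0,0,-1]'
python3 - <<'E'
from h import *
f=[];t=[]
for i in range(40):
    im=snapshot("wrist"); s=ctrl.state();f.append(s["contact_force"]);t.append(s["torque"])
f=np.array(f);print(f[:20].mean(0),f[20:].mean(0),np.mean(t,0),s["tool_pos"],s["time_s"])
E
```

```text
time_s: 23.38
tool_pos: [0.5793, 0.0585, 0.2113]
ee_rot: [[-0.042, 0.0, -0.999], [0.999, -0.0, -0.042], [-0.0, -1.0, 0.0]]
contact_force: [1.0, 0.9, -0.9]
gripper_width: 0.0165
[0.0675 0.5871 0.0531] [-0.0616 -0.2669  0.0153] [ 0.0075 -0.0047 -0.0062] [0.5793 0.0587 0.2113] 25.375
```

Vertical is 0.02 N and lateral is about zero: the arm bears the whole weight. Opening gradually.

```bash
python3 -m creep '[0,0,0,0,0,0,-0.6, 0,0,0,0,0,0,-0.55, 0,0,0,0,0,0,-0.5, 0,0,0,0,0,0,-0.45, 0,0,0,0,0,0,-0.4, 0,0,0,0,0,0,-0.3, 0,0,0,0,0,0,-0.2, 0,0,0,0,0,0,0, 0,0,0,0,0,0,0.2, 0,0,0,0,0,0,0.3, 0,0,0,0,0,0,0.3, 0,0,0,0,0,0,0.3]'
python3 - <<'E'
from h import *
cv2.imwrite("pics/t0.png",snapshot("wrist"));s=ctrl.state();print(s["contact_force"],s["gripper_width"])
E
```

```text
time_s: 26.88
tool_pos: [0.5793, 0.0587, 0.2113]
ee_rot: [[-0.042, 0.0, -0.999], [0.999, -0.0, -0.042], [-0.0, -1.0, -0.0]]
contact_force: [-0.3, 0.2, 0.8]
gripper_width: 0.0554
[0.181 0.132 0.845] 0.05543422905437507
```

View pics/t0.png

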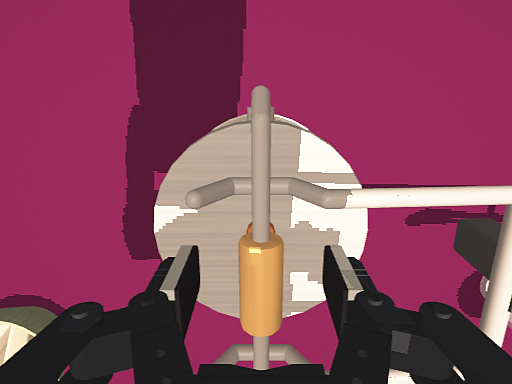

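The grip is free at (260,285), with the pads well clear at (195,280) and (330,280), and the pail hasn't shifted. Rising straight up.

```bash
python3 -m creep '[0,-0.003,0,0,0,0,0.3, 0,-0.01,0,0,0,0,0.3, 0,-0.02,0,0,0,0,0.3, 0,-0.032,0,0,0,0,0.3, 0,-0.047,0,0,0,0,0.3, 0,-0.065,0,0,0,0,0.3, 0,-0.085,0,0,0,0,0.3, 0,-0.105,0,0,0,0,0.3, 0,-0.125,0,0,0,0,0.3, 0,-0.14,0,0,0,0,0.3, 0,-0.148,0,0,0,0,0.3, 0,-0.15,0,0,0,0,0.3]'
python3 -m creep '[0,0,0.01,0,0,0,0.3, 0,0,0.03,0,0,0,0.3, 0,0,0.055,0,0,0,0.3, 0,0,0.08,0,0,0,0.3, 0,0,0.1,0,0,0,0.3, 0,0,0.115,0,0,0,0.3, 0,0,0.12,0,0,0,0.3, 0,0,0.12,0,0,0,0.3]'
python3 - <<'E'
from h import *
for i in range(2):
    for n in ["scene","top","wrist"]: cv2.imwrite(f"pics/u{n}{i}.png",snapshot(n))
    
    [snapshot("top") for _ in range(6)]
a=[cv2.imread(f"pics/uscene{i}.png") for i in (0,1)]; print("maxdiff",cv2.absdiff(*a).max(), (cv2.absdiff(*a)>25).sum())
c=cv2.resize(a[1][95:245,210:370],None,fx=4,fy=4,interpolation=cv2.INTER_CUBIC); cv2.imwrite("pics/uz.png",c[:600])
s=ctrl.state();print(s["contact_force"],s["time_s"],s["tool_pos"])
E
```

```text
time_s: 28.42
tool_pos: [0.5793, 0.0587, 0.3616]
ee_rot: [[-0.042, 0.0, -0.999], [0.999, -0.0, -0.042], [-0.0, -1.0, -0.0]]
contact_force: [-0.0, -0.5, -0.6]
gripper_width: 0.0554
time_s: 29.42
tool_pos: [0.4591, 0.0536, 0.361]
ee_rot: [[-0.042, -0.0, -0.999], [0.999, 0.0, -0.042], [0.0, -1.0, 0.0]]
contact_force: [0.4, 0.5, 0.1]
gripper_width: 0.0551
maxdiff 28 3
[0.2394 0.2556 0.1219] 30.325 [0.4594 0.0536 0.3613]
```

View pics/uz.png

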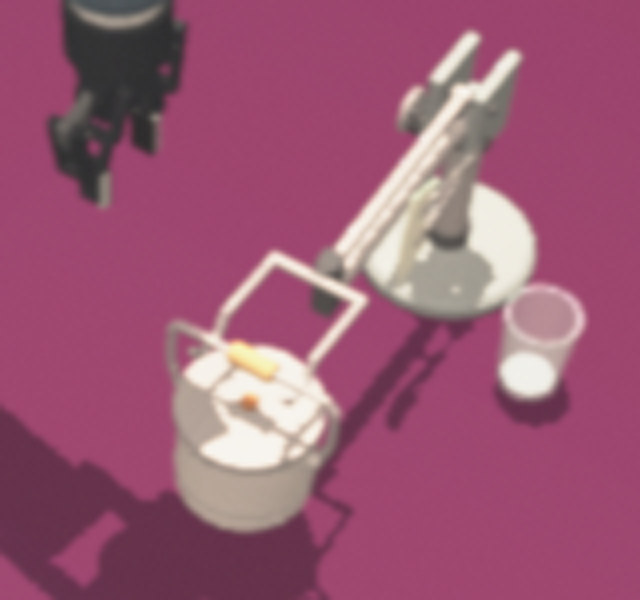

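View pics/utop1.png

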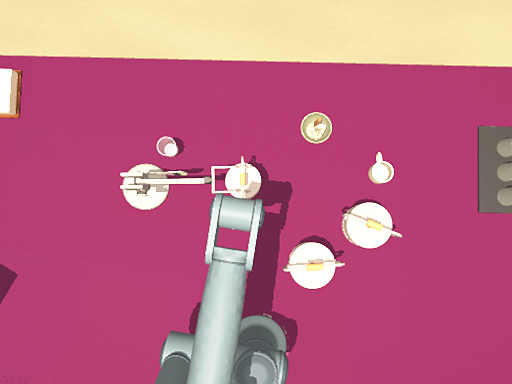

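View pics/uwrist1.png

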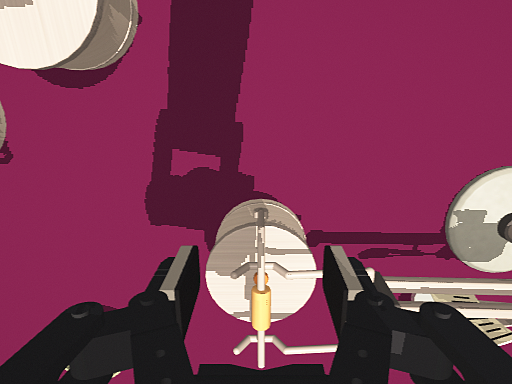

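The wire lies in both hooks, at (262,268) and (262,345) in the wrist view. The pail isn't moving, and the bowl, cup and glass are at the same pixels as at the start.

Run:
```python
from workcell import order
print(order.sign_off())
```

```text
the job is handed in; nothing more can be done
None
```

The smallest pail is hanging by its bail in both hooks of the weighing arm, at rest and free of the gripper. I handed the job in at about 30 s of the 67 s allowed.

**Lift and sink:** I lifted the pail by its wooden grip; it read about 4.8 N, or roughly 0.5 kg. After threading the bail over the hooks, I held on while the arm sank about 70 mm, at 20 mm/s or less. That is about half its travel to the lower stop.

**Release:** I let go only when the averaged force on the wrist was close to zero: 0.02 N vertically and 0.3 N or less sideways.

**Last checks:**
- **Pail at rest:** pictures about 0.45 s apart showed no movement beyond image noise.
- **Bail in place:** the wrist view shows the wire in the flat of both hooks.
- **Other things:** the bowl, cup and glass are at the same picture positions as at the start.

**What disagreed:**
- **Sideways force:** it swung between about -2.8 and +2.9 N during the last adjustments on the hooks, because sub-millimetre moves against friction were enough to reverse it. I brought it back to near zero before opening.
- **Wrist camera:** it was about 3 mm off the other two cameras, which was well within the room in the hooks.

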